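# Clear the spool and switch the magnet off

### The arm

A 7-joint arm with a two-finger parallel gripper is mounted at the origin on the work surface. World frame = base frame: x ahead of the robot, y to its left, z up, the work surface at z = 0. Lengths are in m, angles in degrees, forces in N, time in s.
With the tool pointing down it reaches from about 0.425 to 1.025 m from the base axis. Payload 9.4 kg.
Tool frame: the origin (TCP) lies between the finger pads; the fingertips stand 22 mm ahead of it and the grasp point (between the pads) lies 3 mm ahead of it; z points along the fingers, y is the line along which they close (so a half turn about z gives the same grasp; the last joint's range is limited). The gripper opens to 85 mm and grips with 20 to 120 N. Pads are 22 mm wide; open, the fingers measure 114 mm over their backs; the gripper's body (76 mm by 85 mm) begins 54 mm behind the grasp point. The pads swing forward as they close: fully open they stand 13 mm farther back than shut.
Start: joints at [-77.332, 34.337, -0.143, 91.639, 0.103, 54.024, -4.572], TCP at [0.213, 0.693, 0.23] pointing down, gripper open.
Joint ranges: [-147.43, 147.43], [-19.82, 112.94], [-74.19, 73.91], [6.32, 146.72], [-59.91, 239.91], [6.04, 106.73], [-150.56, 150.56]. Speed limits (degrees/s): [127.2, 127.2, 172.46, 172.46, 180, 180, 180].

### API

Orientations are given as [roll, pitch, yaw] about the fixed x, y, z axes, in that order (R = Rz(yaw) Ry(pitch) Rx(roll)).
In Python, from rig import bot gives the robot as it stands. The module is installed in compiled form; this text tells all that it offers.
- The arm moves only by the tool step_arm, never from a script. Its arguments are lists of equal length, an entry for each row: "linear": the shift along the tool's x, y, z scaled (see below), a list of three; "dr": the turn, a rotation vector about the tool's x, y, z scaled (see below), a list of three. A call has 1 to 20 rows; each row is the pose to reach, as a shift and turn from the pose commanded when the call began, along the tool's axes at that moment; what a row does not reach only later rows make up. The controller multiplies each number of a shift by 200 mm and each number of a turn by 1.5 rad. A row lasts 1/10 s, in which the tool goes at most 50 mm and 8.59 degrees, less where a joint would pass 70% of its speed; a pose out of reach is approached as far as the arm can. A call with a number of a shift or a turn outside -1 to 1 is refused whole. A call with a gripper value outside its range is refused whole. "gripper" is the opening, from -1 (shut) to 1 (fully open), set as the call begins (left out, the last holds). The fingers move at their own pace and stop on an object; the grip force is fixed at half the most. Time passes only in rows, so rows that repeat a pose let the fingers close. It gives the time, the measured TCP pose, the force, the opening and the grip force at its end, in the units of the state.
- bot.read_state(): the state, without advancing time (a new reading comes with each control period).
- bot.read_camera(name): name is "scene" or "top"; returns the picture (480x640x3 uint8, red, green, blue); there is no depth.
- bot.camera_model(name): a dict with "vertical_fov" (degrees; the focal length in pixels is half the picture's height over the tangent of half this angle, whatever the lens; pixels are square), "cx", "cy" (the principal point, pixels), "R" (3x3) and "t" (3): a world point X has camera coordinates R X + t. Camera axes: x right, y down, z forward; pixel columns grow to the right and rows downward; lengths in m; the calibration is good to about 2 mm. A picture is of the moment at which its call begins. camera_model takes no time and is no camera call.
- bot.job_done(): hands the job in; it is judged then, once.
The state is a dict: "t": time; "qpos": joint angles; "dq": joint speeds; "joint_efforts": joint torques, N m; "ee_pos": TCP position; "tcp_rot": TCP orientation; "force": force on the tool from outside, world axes, zero at the start; "ft_torque": the same for the moment, N m; "finger_gap": finger opening in m; "grip_force": force on a finger pad.
Only numpy, scipy, OpenCV 4.12 (cv2) and the standard library are available. Lean on these libraries where they do the work, as an engineer would, in place of code of your own. Each camera call takes 0.05 s, during which the arm holds its last target. There are 200 camera calls.

### The job

The switchable magnet on the steel plate has to be switched off, but a small wire spool has been left standing on it, hard by its knob and in the way. First lift the spool off and stand it on end in the empty open tray, setting it down rather than dropping it; then turn the magnet's bar knob anticlockwise (seen from above) until it comes up hard against its stop, taking a fresh grip when your wrist runs out of turn. Let go, and leave everything else where it is.

Things in the scene. Friction and masses are not known exactly. Their poses are not given: they have to be found in the camera images.
- magnet: Switchable magnet on its steel plate, fixed; position and yaw vary. Plate 140 x 110 x 8 mm; on it, centred, a dark steel block 100 (x) x 50 (y) x 40 mm, its flat top 48 mm above the shelf. Origin: centre of the plate's underside; x along the block, z up. The knob's vertical axis is at x = -24 mm, y = 0; the spool stands on the +x end of the block.
- knob: Black bar knob: on a 4 mm high, 28 mm disc an upright bar 44 long, 14 wide, 26 mm high, its top 78 mm above the shelf. Origin: on the turning axis at the block's top (48 mm up); x along the bar, z up. Turns stiffly (0.06 N m), stays where left. Starts 2.1 to 2.65 rad clockwise (from above) of off, which is a solid unmarked stop: the resistance rises sharply there.
- knob_end (a point): Top edge at one end of the knob's bar (the end with a small dot), 22 mm from the axis and 30 mm above the block's top.
- spool: Wire spool, a plain upright bobbin with two flanges: 40 mm across, waist 33 mm, 36 mm high, 50 to 100 g. Origin: centre of its underside; z along its axis. It starts upright on the magnet's block, about 38 mm from the knob's axis, less than 10 mm from the bar.
- tray: Empty open grey plastic tray, 120 (x) x 100 (y) mm outside, 22 mm high, walls and floor 4 mm thick, fixed to the shelf. Origin: centre of its underside on the shelf, z up.
- cube: Bystander: clear acrylic cube of 30 mm, standing on the steel plate beside the block (top 38 mm above the shelf). Origin: centre of its underside.
- rule: Bystander: steel rule 150 x 18 x 6 mm lying on the shelf between magnet and tray. Origin: centre of its underside.
- dish: Bystander: white ceramic dish of hex nuts, 104 mm across, 28 mm high. Origin: centre of its underside.
- case: Bystander: grey hard case for calipers with a latch, 240 x 90 x 30 mm, lying flat. Origin: centre of its underside.
- oil: Bystander: small bottle, 44 mm across, 110 mm high. Origin: centre of its underside.
- driver: Bystander: screwdriver 170 mm long, lying on the shelf at the back.

How it is judged:
By the outcome, as a careful person would: the job done as asked, in the order asked, and still so for the second after the job is handed in, with the robot touching nothing.
It also fails if it takes over 67 s, if anything falls off the work surface, if the arm or the gripper's body presses on something with over 40 N, if the wrist force passes 120 N, or if a joint passes its speed limit or range.

## Working session

There is one attempt and no reset: what is moved stays moved. The work goes in short steps, Python scripts to look and compute and a tool call to move; the robot and the scene stay as the last step left them, time stands still between calls to the robot, and variables do not carry over. Pictures are saved under pics/ and viewed, at most 10 in all, crops included, and the job is handed in when it is done.

Besides the shell and the picture viewer there is one more tool, called as name(argument=value, ...), one argument or row to a line, values as JSON. step_arm: Moves the arm, as the interface text tells. Shifts and turns lie within -1 to 1; 1 stands for 200 mm of shift or 1.5 rad of turn. Its arguments: {"type":"object","properties":{"linear":{"type":"array","items":{"type":"array","items":{"type":"number","minimum":-1,"maximum":1}}},"dr":{"type":"array","items":{"type":"array","items":{"type":"number","minimum":-1,"maximum":1}}},"gripper":{"type":"number"}},"required":["linear","dr"]}

```bash
mkdir -p pics; python3 - <<'E'
from rig import bot
import cv2
for n in("scene","top"):
    cv2.imwrite(f"pics/{n}0.png",bot.read_camera(n)[:,:,::-1]); print(n,bot.camera_model(n))
print(bot.read_state())
E
```

```text
scene {'vertical_fov': 45.061695795747546, 'cx': 303.18923478077375, 'cy': 237.16747853438662, 'R': array([[ 0.69362695,  0.72014827, -0.01637448],
       [ 0.4142072 , -0.41734456, -0.80886088],
       [-0.58933356,  0.55426528, -0.58777203]]), 't': array([-0.44317595, -0.18807448,  1.63919994])}
top {'vertical_fov': 47.44867644291032, 'cx': 319.60756599956983, 'cy': 244.37018106726148, 'R': array([[-0.01148455, -0.99978635,  0.01718621],
       [-0.99830502,  0.01048347, -0.0572467 ],
       [ 0.0570543 , -0.01781453, -0.99821213]]), 't': array([-0.01432798,  0.60584689,  1.51555424])}
{'t': 0.1, 'qpos': array([-77.33356807,  34.38041043,  -0.1462515 ,  91.67642019,
         0.10185066,  54.02305872,  -4.57258805]), 'dq': array([-0.03151406, -0.13361688, -0.02876679, -0.09152207,  0.04744997,
       -0.00859965, -0.02947941]), 'joint_efforts': array([ 5.32752325e-03, -7.77982020e+01,  1.57005899e+00, -2.58625263e+01,
        1.26556680e-02,  5.53074948e-03, -4.38266579e-05]), 'ee_pos': array([0.21258528, 0.6926929 , 0.22959669]), 'tcp_rot': array([-1.79920475e+02,  6.11299656e-03,  1.62941635e+02]), 'force': array([0.1748223 , 0.00351017, 0.31469108]), 'ft_torque': array([ 0.01074282, -0.02645211,  0.02427195]), 'grip_force': 0.0, 'finger_gap': 0.08594431524630423}
```

View pics/top0.png

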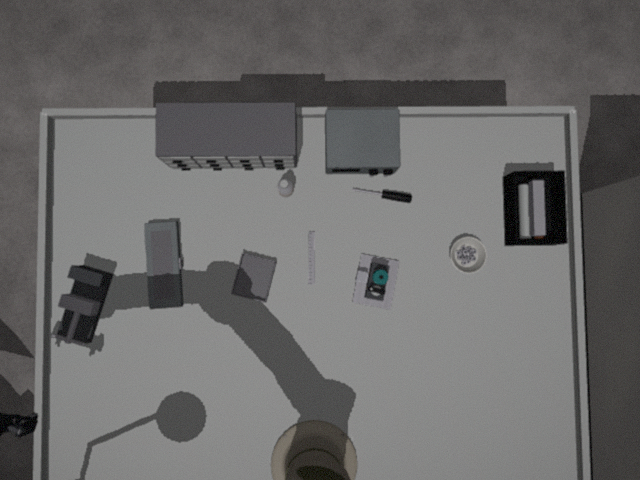

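View pics/scene0.png

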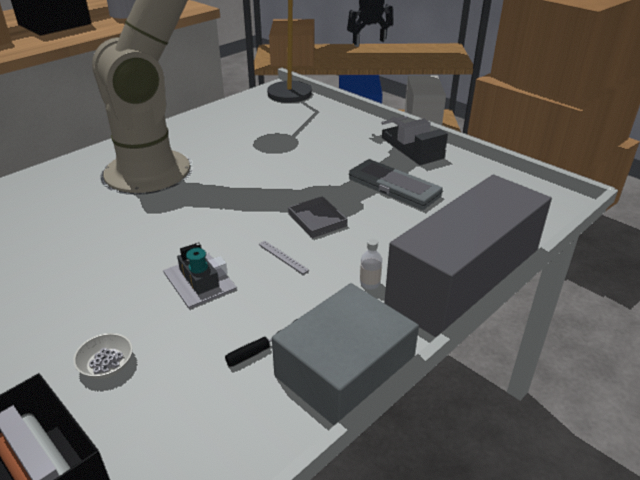

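The top view shows the magnet near (377,280), the tray near (255,275), the rule at (311,257) and the dish at (467,253). The scene view shows the magnet near (200,275) with the spool at (196,260), the cube at (220,265), and the tray at (318,217). I'll zoom in on these.

```bash
python3 - <<'E'
import cv2,numpy as np
t=cv2.imread("pics/top0.png");s=cv2.imread("pics/scene0.png")
a=cv2.resize(t[245:315,340:410],(560,560),interpolation=cv2.INTER_CUBIC)
b=cv2.resize(s[235:310,155:245],(720,600),interpolation=cv2.INTER_CUBIC)
g=lambda i:(255*(i/255.)**.55).astype('uint8')
cv2.imwrite("pics/a.png",g(a));cv2.imwrite("pics/b.png",g(b))
c=cv2.resize(t[240:310,225:325],(800,560),interpolation=cv2.INTER_CUBIC)
cv2.imwrite("pics/c.png",g(c))
E
```

```text
(no output)
```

View pics/a.png

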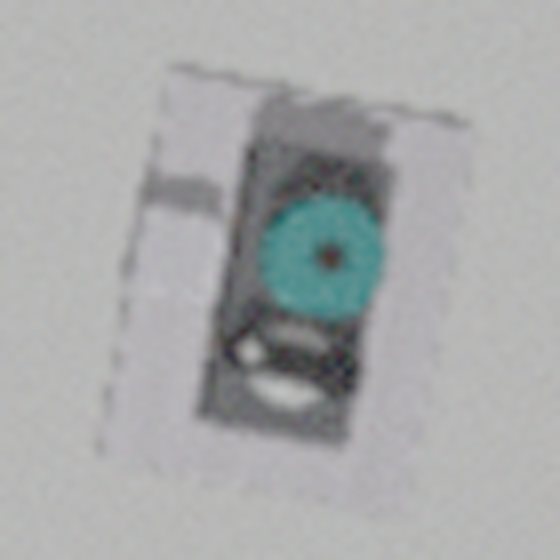

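View pics/b.png

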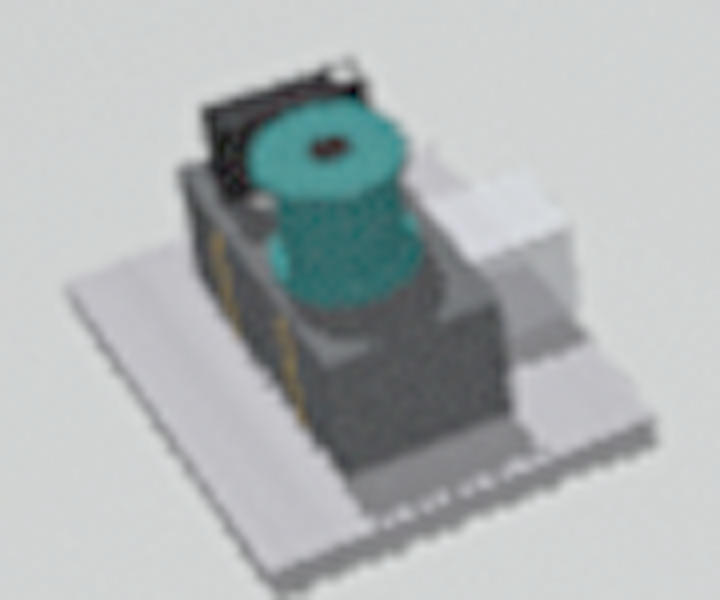

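View pics/c.png

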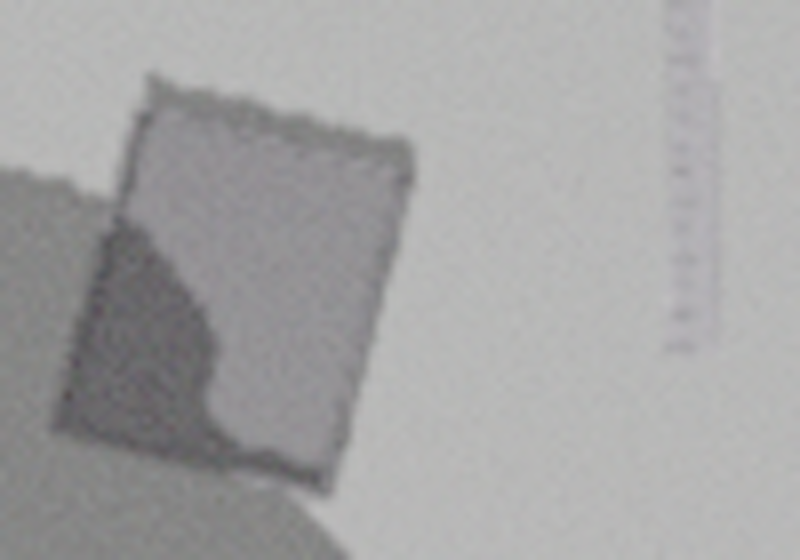

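Crop a (8x from (340,245)) shows plate corners at (168,65), (468,122) and (98,455), block corners at (205,418) and (348,440), spool top at (324,256), and the knob's dot end at (248,352) with its other end at (350,382). Crop b (8x from (155,235)) shows plate corners at (70,287), (275,572) and (655,425), spool top at (327,148), and the knob's dot end at (343,70) and other end at (205,108). Crop c (8x from (225,240)) shows tray corners at (150,80), (413,145), (330,493) and (55,430). Next is a least-squares pose fit.

```bash
cat > h.py <<'E'
import numpy as np
from rig import bot
from scipy.spatial.transform import Rotation as Ro
def proj(n,X):
    c=bot.camera_model(n);p=np.atleast_2d(X)@c["R"].T+c["t"];f=240/np.tan(np.radians(c["vertical_fov"]/2))
    return np.c_[c["cx"]+f*p[:,0]/p[:,2],c["cy"]+f*p[:,1]/p[:,2]]
def place(x,y,a,P):
    P=np.atleast_2d(np.array(P,float));c,s=np.cos(a),np.sin(a)
    return np.c_[x+c*P[:,0]-s*P[:,1],y+s*P[:,0]+c*P[:,1],P[:,2]]
def off(pos,yaw):
    """linear entries and dr about tool z (units of the tool) to bring TCP to pos with tool down, yaw deg"""
    s=bot.read_state();R=Ro.from_euler('xyz',s["tcp_rot"],degrees=True)
    G=Ro.from_euler('xyz',[180,0,yaw],degrees=True)
    return np.round(R.inv().apply(np.array(pos)-s["ee_pos"])/.2,3),np.round((R.inv()*G).as_rotvec()/1.5,3)
E
python3 - <<'E'
from h import *
from scipy.optimize import least_squares
px=lambda o,P:(np.array(P,float)+.5)/8-.5+np.array(o)
T=lambda P:px((340,245),P);S=lambda P:px((155,235),P);C=lambda P:px((225,240),P)
# magnet: image left = +y, up=+x
m=[("top",T([(168,65),(468,122),(98,455),(205,418),(348,440)]),[(.07,.055,.008),(.07,-.055,.008),(-.07,.055,.008),(-.05,.025,.048),(-.05,-.025,.048)]),
("scene",S([(70,287),(275,572),(655,425),(505,300),(182,172)]),[(-.07,-.055,.008),(.07,-.055,.008),(.07,.055,.008),(.05,.025,.048),(-.05,-.025,.048)])]
f=lambda p:np.concatenate([(proj(n,place(*p,P))-U).ravel() for n,U,P in m])
r=least_squares(f,[.5,-.1,0],loss='soft_l1');M=r.x;print("magnet",M[:2],np.degrees(M[2]));print(np.round(f(M).reshape(-1,2),1).tolist())
print("knob axis",place(*M,[-.024,0,.048]))
k=[("top",T([(248,352),(350,382)])),("scene",S([(343,70),(205,108)]))]
kn=lambda a:place(*place(*M,[-.024,0,0])[0,:2],a,[(.021,0,.078),(-.021,0,.078)])
g=lambda p:np.concatenate([(proj(n,kn(p[0])+np.array([p[1],p[2],0]))-U).ravel() for n,U in k])
r=least_squares(g,[1.3,0,0]);print("knob yaw",np.degrees(r.x[0]),r.x[1:],np.round(r.fun,1))
sp=[("top",T([(322,256)])),("scene",S([(327,148)]))]
g=lambda p:np.concatenate([(proj(n,[p[0],p[1],.084])-U).ravel() for n,U in sp])
r=least_squares(g,M[:2]);print("spool",r.x,np.round(r.fun,1),np.linalg.norm(r.x-place(*M,[-.024,0,.048])[0,:2]))
U=C([(150,80),(413,145),(330,493),(55,430)])
g=lambda p:(proj("top",place(*p,[(.06,.05,.022),(.06,-.05,.022),(-.06,-.05,.022),(-.06,.05,.022)]))-U).ravel()
r=least_squares(g,[.5,.1,0]);print("tray",r.x[:2],np.degrees(r.x[2]),np.round(r.fun,1))
E
```

```text
magnet [ 0.50301339 -0.17765944] -11.33393523464516
[[0.3, -0.4], [1.0, -0.3], [0.0, -0.2], [-0.1, -0.1], [-0.1, 0.5], [-0.3, -0.4], [-0.2, 0.5], [0.9, -1.0], [0.6, -0.1], [-0.6, -0.5]]
knob axis [[ 0.47948143 -0.17294279  0.048     ]]
knob yaw 73.51609954991422 [-0.00399121 -0.00056857] [-0.8  0.1  1.5  0.6  1.4 -0.4 -0.5  0.7]
spool [ 0.51280403 -0.18199832] [ 0.7  0.3  0.5 -0.1] 0.03453112159228822
tray [0.5208044  0.16220339] -14.381898177658636 [-1.3  0.6  0.7  1.   0.6 -0.5 -0.  -1.2]
```

step_arm(
  linear=[
    [-0.9,-0.9,0],
    [-0.9,-0.9,0],
    [-0.9,-0.9,0],
    [-0.9,-0.9,0],
    [-0.9,-0.9,0],
    [-0.9,-0.9,0],
    [-0.9,-0.9,0],
  ],
  dr=[
    [0,0,0],
    [0,0,0],
    [0,0,0],
    [0,0,0],
    [0,0,0],
    [0,0,0],
    [0,0,0],
  ],
)

```text
t: 0.8
ee_pos: [0.3331, 0.4668, 0.2306]
tcp_rot: [-180.0, 0.0, 162.8]
force: [0.1, 0.4, 0.8]
finger_gap: 0.0855
grip_force: 0.0
```

step_arm(
  linear=[
    [-0.8,-1,0],
    [-0.8,-1,0],
    [-0.8,-1,0],
    [-0.8,-1,0],
    [-0.8,-1,0],
    [-0.8,-1,0],
    [-0.8,-1,0],
  ],
  dr=[
    [0,0,0],
    [0,0,0],
    [0,0,0],
    [0,0,0],
    [0,0,0],
    [0,0,0],
    [0,0,0],
  ],
)

```text
t: 1.5
ee_pos: [0.4268, 0.2303, 0.2304]
tcp_rot: [180.0, 0.0, 162.9]
force: [-0.0, 1.4, 0.9]
finger_gap: 0.0854
grip_force: 0.0
```

step_arm(
  linear=[
    [-0.8,-1,0],
    [-0.8,-1,0],
    [-0.8,-1,0],
    [-0.8,-1,0],
    [-0.8,-1,0],
    [-0.8,-1,0],
    [-0.8,-1,0],
  ],
  dr=[
    [0,0,0],
    [0,0,0],
    [0,0,0],
    [0,0,0],
    [0,0,0],
    [0,0,0],
    [0,0,0],
  ],
)

```text
t: 2.2
ee_pos: [0.5215, -0.0069, 0.2301]
tcp_rot: [180.0, -0.0, 162.9]
force: [-1.1, -0.6, -0.0]
finger_gap: 0.0857
grip_force: 0.0
```

```bash
python3 - <<'E'
from h import *
s=bot.read_state();print(s["t"],s["qpos"],s["ee_pos"],s["tcp_rot"])
for y in(-11.3,168.7): print(off([.511,-.181,.14],y))
E
```

```text
2.2 [ -8.55530086  20.48258642   4.12398091 118.36567907  -2.23379982
  41.2162016   69.9319712 ] [ 0.52152243 -0.00689185  0.23006842] [ 1.79970312e+02 -5.63829313e-03  1.62942649e+02]
(array([-0.205, -0.848,  0.45 ]), array([-0.000e+00, -1.000e-03,  2.027e+00]))
(array([-0.205, -0.848,  0.45 ]), array([ 0.   , -0.   , -0.067]))
```

step_arm(
  linear=[
    [-0.205,-0.848,0.4],
    [-0.205,-0.848,0.4],
    [-0.205,-0.848,0.4],
    [-0.205,-0.848,0.4],
    [-0.205,-0.848,0.45],
    [-0.205,-0.848,0.5],
    [-0.205,-0.848,0.5],
    [-0.205,-0.848,0.5],
  ],
  dr=[
    [0,0,-0.067],
    [0,0,-0.067],
    [0,0,-0.067],
    [0,0,-0.067],
    [0,0,-0.067],
    [0,0,-0.067],
    [0,0,-0.067],
    [0,0,-0.067],
  ],
)

```text
t: 3.0
ee_pos: [0.5108, -0.1796, 0.1305]
tcp_rot: [179.9, -0.0, 168.9]
force: [-0.4, 0.6, 0.6]
finger_gap: 0.0854
grip_force: 0.0
```

```bash
python3 - <<'E'
from h import *
import cv2
s=bot.read_state();print(s["ee_pos"],s["tcp_rot"])
a=bot.read_camera("scene")[:,:,::-1][190:310,130:270];b=bot.read_camera("top")[:,:,::-1][230:330,330:430]
g=lambda i:(255*(i/255.)**.55).astype('uint8')
im=np.hstack([cv2.resize(g(a),(420,360),interpolation=2),cv2.resize(g(b),(360,360),interpolation=2)])
cv2.imwrite("pics/d.png",im)
print(proj("scene",[s["ee_pos"]+[0,0,-.022]]),proj("top",[s["ee_pos"]]))
E
```

```text
[ 0.51075069 -0.17955593  0.13051455] [ 1.79945920e+02 -8.03682923e-03  1.68916164e+02]
[[194.86422454 242.40950746]] [[381.84776046 277.73407046]]
```

View pics/d.png

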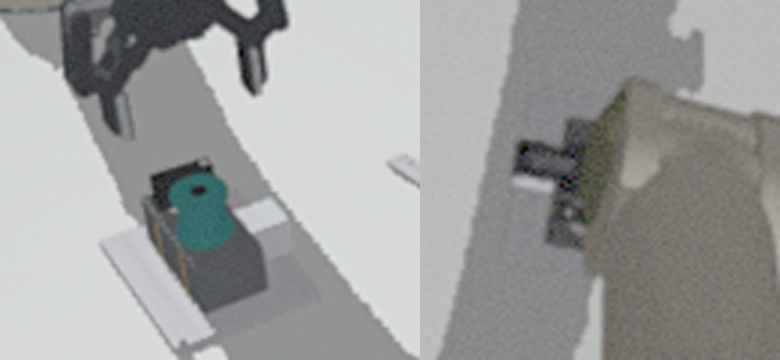

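The fingertips sit at full pixels (171,235) and (216,221), and the spool at (196,254) is centred under them across the closing line. The tips look higher than nominal, so I'll part-close, go down to just above block-safe height, and look again.

step_arm(
  linear=[
    [-0.008,-0.011,0],
    [-0.008,-0.011,0],
    [-0.008,-0.011,0],
    [-0.008,-0.011,0],
    [-0.008,-0.011,0.1],
    [-0.008,-0.011,0.2],
    [-0.008,-0.011,0.227],
    [-0.008,-0.011,0.227],
  ],
  dr=[
    [0,0,0],
    [0,0,0],
    [0,0,0],
    [0,0,0],
    [0,0,0],
    [0,0,0],
    [0,0,0],
    [0,0,0],
  ],
  gripper=0.3,
)

```text
t: 3.9
ee_pos: [0.5106, -0.1847, 0.0844]
tcp_rot: [180.0, -0.1, 168.7]
force: [0.2, 1.7, 1.0]
finger_gap: 0.0554
grip_force: 0.0
```

```bash
python3 - <<'E'
from h import *
import cv2
s=bot.read_state();print(s["ee_pos"],s["tcp_rot"])
a=bot.read_camera("scene")[:,:,::-1];cv2.imwrite("pics/e0.png",a);a=a[205:305,150:250]
g=lambda i:(255*(i/255.)**.55).astype('uint8')
cv2.imwrite("pics/e.png",cv2.resize(g(a),(600,600),interpolation=2))
print((proj("scene",[s["ee_pos"]+[0,0,-.022]])-[150,205])*6)
E
```

```text
[ 0.51063182 -0.18466426  0.08439083] [ 1.79993843e+02 -9.96601196e-02  1.68686498e+02]
[[273.68096385 337.83295526]]
```

View pics/e.png

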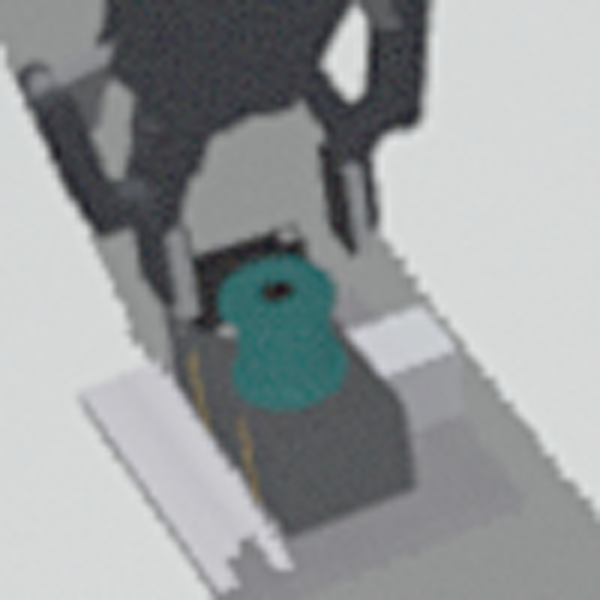

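In the crop, the tips are at (190,320) and (360,250), either side of the spool's top at (275,290), so the spool is centred. I'll lower slightly and close, which stays clear of the block by either reading of the finger length.

step_arm(
  linear=[
    [-0.005,0.013,0.03],
    [-0.005,0.013,0.05],
    [-0.005,0.013,0.05],
    [-0.005,0.013,0.05],
  ],
  dr=[
    [0,0,0],
    [0,0,0],
    [0,0,0],
    [0,0,0],
  ],
)

```text
t: 4.35
ee_pos: [0.5127, -0.1823, 0.0751]
tcp_rot: [-180.0, 0.0, 168.7]
force: [0.4, -0.7, 0.2]
finger_gap: 0.0556
grip_force: 0.0
```

step_arm(
  linear=[
    [0,0,0],
    [0,0,0],
    [0,0,0],
    [0,0,0],
    [0,0,0],
    [0,0,0],
    [0,0,0],
    [0,0,0],
    [0,0,0],
    [0,0,0],
  ],
  dr=[
    [0,0,0],
    [0,0,0],
    [0,0,0],
    [0,0,0],
    [0,0,0],
    [0,0,0],
    [0,0,0],
    [0,0,0],
    [0,0,0],
    [0,0,0],
  ],
  gripper=-0.3,
)

```text
t: 5.35
ee_pos: [0.5127, -0.1824, 0.0758]
tcp_rot: [180.0, 0.0, 168.7]
force: [-1.8, 0.1, 7.9]
finger_gap: 0.036
grip_force: 59.0
```

```bash
python3 - <<'E'
from h import *
import cv2
s=bot.read_state();print({k:np.round(s[k],4) for k in("ee_pos","tcp_rot","force","ft_torque","finger_gap","grip_force")})
a=bot.read_camera("scene")[:,:,::-1];cv2.imwrite("pics/f0.png",a);a=a[205:305,150:250]
g=lambda i:(255*(i/255.)**.55).astype('uint8')
cv2.imwrite("pics/f.png",cv2.resize(g(a),(600,600),interpolation=2))
E
```

```text
{'ee_pos': array([ 0.5127, -0.1824,  0.0758]), 'tcp_rot': array([1.799997e+02, 4.060000e-02, 1.686946e+02]), 'force': array([-1.809 ,  0.0825,  7.9498]), 'ft_torque': array([ 0.1433,  0.3603, -0.021 ]), 'finger_gap': np.float64(0.036), 'grip_force': np.float64(59.0045)}
```

View pics/f.png

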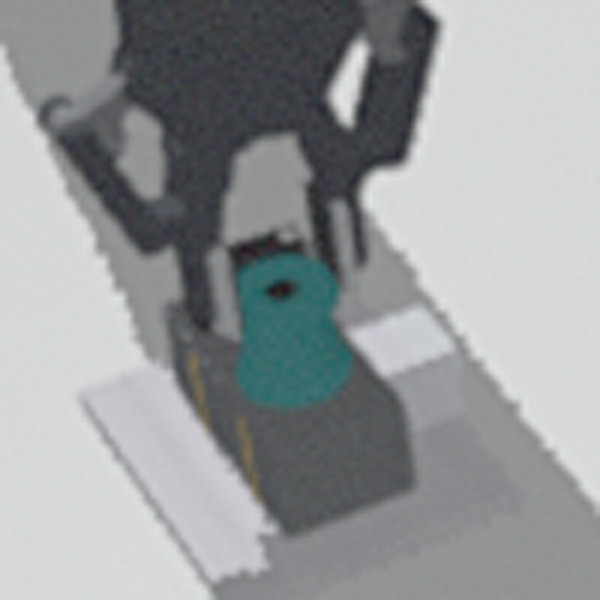

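The pads hold the spool at 59 N with a 36 mm gap, and almost no sideways force. The spool hardly moved (hole at (281,288)), so I'll lift slowly and check.

step_arm(
  linear=[
    [0,0,-0.02],
    [0,0,-0.05],
    [0,0,-0.08],
    [0,0,-0.12],
    [0,0,-0.16],
    [0,0,-0.2],
    [0,0,-0.25],
    [0,0,-0.25],
  ],
  dr=[
    [0,0,0],
    [0,0,0],
    [0,0,0],
    [0,0,0],
    [0,0,0],
    [0,0,0],
    [0,0,0],
    [0,0,0],
  ],
)

```text
t: 6.2
ee_pos: [0.5133, -0.1826, 0.1265]
tcp_rot: [-180.0, 0.1, 168.7]
force: [0.8, 1.1, -1.8]
finger_gap: 0.0359
grip_force: 60.0
```

```bash
python3 - <<'E'
from h import *
import cv2
s=bot.read_state();print({k:np.round(s[k],4) for k in("ee_pos","tcp_rot","force","ft_torque","finger_gap","grip_force")})
a=bot.read_camera("scene")[:,:,::-1];cv2.imwrite("pics/g0.png",a);a=a[185:305,140:260]
g=lambda i:(255*(i/255.)**.55).astype('uint8')
cv2.imwrite("pics/g.png",cv2.resize(g(a),(600,600),interpolation=2))
E
```

```text
{'ee_pos': array([ 0.5133, -0.1826,  0.1265]), 'tcp_rot': array([-1.799920e+02,  1.298000e-01,  1.686945e+02]), 'force': array([ 0.8228,  1.1062, -1.8394]), 'ft_torque': array([-0.0038,  0.025 ,  0.0097]), 'finger_gap': np.float64(0.0359), 'grip_force': np.float64(60.0042)}
```

View pics/g.png

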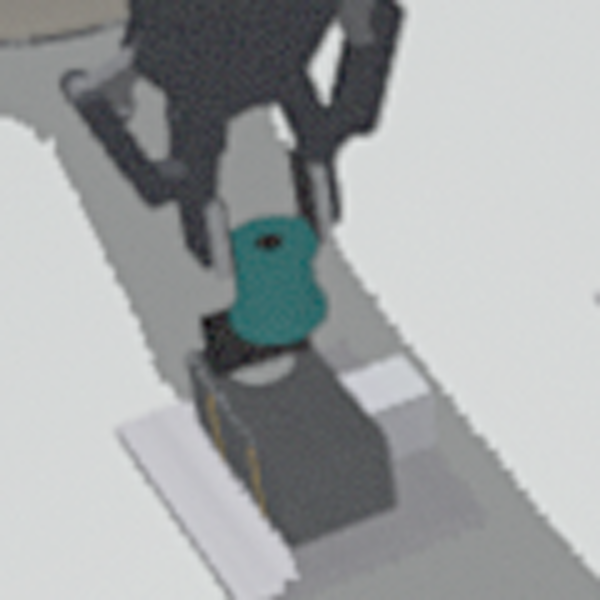

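The spool is held upright (top at (270,240) in the crop) and its bottom is clear of the block. I'll work out the move to the tray.

```bash
python3 - <<'E'
from h import *
print(off([.521,-.01,.16],122)); print(off([.521,.162,.10],75.6))
E
```

```text
(array([ 0.13 ,  0.853, -0.171]), array([0.   , 0.001, 0.543]))
(array([0.299, 1.697, 0.129]), array([1.000e-03, 1.000e-03, 1.083e+00]))
```

step_arm(
  linear=[
    [0,0.05,-0.17],
    [0.02,0.2,-0.17],
    [0.05,0.4,-0.17],
    [0.1,0.6,-0.17],
    [0.13,0.8,-0.17],
    [0.13,0.85,-0.17],
    [0.13,0.85,-0.17],
    [0.13,0.85,-0.17],
  ],
  dr=[
    [0,0,0.05],
    [0,0,0.15],
    [0,0,0.25],
    [0,0,0.35],
    [0,0,0.45],
    [0,0,0.54],
    [0,0,0.54],
    [0,0,0.54],
  ],
)

```text
t: 7.05
ee_pos: [0.5203, -0.011, 0.1588]
tcp_rot: [-180.0, 0.0, 122.5]
force: [-1.2, 0.0, 0.0]
finger_gap: 0.0358
grip_force: 60.4
```

step_arm(
  linear=[
    [0.1,0.05,0],
    [0.25,0.15,0],
    [0.4,0.25,0],
    [0.55,0.35,0.05],
    [0.7,0.43,0.15],
    [0.73,0.456,0.25],
    [0.73,0.456,0.3],
    [0.73,0.456,0.3],
    [0.73,0.456,0.3],
  ],
  dr=[
    [0,0,0.05],
    [0,0,0.15],
    [0,0,0.25],
    [0,0,0.35],
    [0,0,0.45],
    [0,0,0.54],
    [0,0,0.54],
    [0,0,0.54],
    [0,0,0.54],
  ],
)

```text
t: 7.95
ee_pos: [0.52, 0.1593, 0.0995]
tcp_rot: [180.0, 0.0, 75.9]
force: [0.3, 0.1, -0.6]
finger_gap: 0.036
grip_force: 60.4
```

```bash
python3 - <<'E'
from h import *
import cv2
s=bot.read_state();print({k:np.round(s[k],4) for k in("qpos","ee_pos","tcp_rot","force","finger_gap","grip_force")})
print(off([.521,.162,.036],75.6))
a=bot.read_camera("scene");h=cv2.cvtColor(a,cv2.COLOR_RGB2HSV)
m=cv2.inRange(h,(80,90,30),(100,255,255));n,l,st,c=cv2.connectedComponentsWithStats(m)
for i in range(1,n):
  if st[i,4]>60: print(st[i],c[i])
e=s["ee_pos"];print(proj("scene",[e+[0,0,.008],e-[0,0,.01],e-[0,0,.028]]))
E
```

```text
{'qpos': array([-41.3403,  35.8531,  27.28  , 122.8894, -33.9522,  28.6744,
        -2.1652]), 'ee_pos': array([0.52  , 0.1593, 0.0995]), 'tcp_rot': array([1.799867e+02, 2.450000e-02, 7.591900e+01]), 'force': array([ 0.2858,  0.0518, -0.5672]), 'finger_gap': np.float64(0.036), 'grip_force': np.float64(60.3711)}
(array([0.015, 0.001, 0.317]), array([0.   , 0.   , 0.004]))
[308 179  15  22 205] [314.11707317 191.28292683]
[[316.16408833 183.44648358]
 [316.18838225 190.01728422]
 [316.2123034  196.48725887]]
```

step_arm(
  linear=[
    [0.015,0,0.08],
    [0.015,0,0.16],
    [0.015,0,0.23],
    [0.015,0,0.28],
    [0.015,0,0.31],
    [0.015,0,0.31],
  ],
  dr=[
    [0,0,0],
    [0,0,0],
    [0,0,0],
    [0,0,0],
    [0,0,0],
    [0,0,0],
  ],
)

```text
t: 8.6
ee_pos: [0.5204, 0.1639, 0.0369]
tcp_rot: [-180.0, -0.0, 75.9]
force: [0.5, -0.6, -1.0]
finger_gap: 0.0357
grip_force: 60.4
```

step_arm(
  linear=[
    [0,0,0.005],
    [0,0,0.01],
    [0,0,0.015],
    [0,0,0.02],
    [0,0,0.02],
  ],
  dr=[
    [0,0,0],
    [0,0,0],
    [0,0,0],
    [0,0,0],
    [0,0,0],
  ],
)

```text
t: 9.1
ee_pos: [0.5203, 0.1646, 0.033]
tcp_rot: [180.0, 0.0, 75.9]
force: [-0.0, -0.5, -0.6]
finger_gap: 0.0357
grip_force: 60.4
```

step_arm(
  linear=[
    [0,0,0.003],
    [0,0,0.006],
    [0,0,0.006],
    [0,0,0.006],
  ],
  dr=[
    [0,0,0],
    [0,0,0],
    [0,0,0],
    [0,0,0],
  ],
)

```text
t: 9.5
ee_pos: [0.5203, 0.1645, 0.0319]
tcp_rot: [180.0, -0.0, 75.9]
force: [-1.2, 0.1, 1.1]
finger_gap: 0.036
grip_force: 60.5
```

step_arm(
  linear=[
    [0,0,0.003],
    [0,0,0.005],
    [0,0,0.005],
    [0,0,0.005],
  ],
  dr=[
    [0,0,0],
    [0,0,0],
    [0,0,0],
    [0,0,0],
  ],
)

```text
t: 9.9
ee_pos: [0.5204, 0.1645, 0.0317]
tcp_rot: [180.0, -0.1, 75.9]
force: [-2.7, 1.0, 15.0]
finger_gap: 0.0359
grip_force: 61.6
```

The spool is touching the floor, so I'll release, opening only part way.

step_arm(
  linear=[
    [0,0,-0.003],
    [0,0,-0.003],
    [0,0,-0.003],
    [0,0,-0.003],
    [0,0,-0.003],
    [0,0,-0.003],
    [0,0,-0.003],
  ],
  dr=[
    [0,0,0],
    [0,0,0],
    [0,0,0],
    [0,0,0],
    [0,0,0],
    [0,0,0],
    [0,0,0],
  ],
  gripper=0.25,
)

```text
t: 10.6
ee_pos: [0.5202, 0.1645, 0.0313]
tcp_rot: [-180.0, 0.0, 75.9]
force: [-0.4, -0.3, -0.9]
finger_gap: 0.0532
grip_force: 0.0
```

step_arm(
  linear=[
    [0,0,-0.05],
    [0,0,-0.1],
    [0,0,-0.2],
    [0,0,-0.35],
    [0,0,-0.5],
    [0,0,-0.6],
    [0,0,-0.6],
  ],
  dr=[
    [0,0,0],
    [0,0,0],
    [0,0,0],
    [0,0,0],
    [0,0,0],
    [0,0,0],
    [0,0,0],
  ],
)

```text
t: 11.3
ee_pos: [0.5215, 0.1649, 0.1547]
tcp_rot: [179.8, -0.2, 75.9]
force: [-0.4, 0.4, -0.2]
finger_gap: 0.0532
grip_force: 0.0
```

```bash
python3 - <<'E'
from h import *
import cv2
s=bot.read_state();print({k:np.round(s[k],4) for k in("qpos","ee_pos","tcp_rot","force","finger_gap")})
a=bot.read_camera("scene");cv2.imwrite("pics/i_s.png",a[:,:,::-1]);h=cv2.cvtColor(a,cv2.COLOR_RGB2HSV)
m=cv2.inRange(h,(80,90,30),(100,255,255));n,l,st,c=cv2.connectedComponentsWithStats(m)
for i in range(1,n):
  if st[i,4]>60: print(st[i],c[i])
print(proj("scene",[(.5204,.1645,.04),(.5204,.1645,.022),(.5204,.1645,.004)]))
t=bot.read_camera("top");cv2.imwrite("pics/i_t.png",t[:,:,::-1])
# knob: compare top with initial? save crop, block-free view
E
```

```text
{'qpos': array([-45.9973,  31.6744,  33.1433, 120.7306, -29.7956,  35.3971,
        -6.1167]), 'ee_pos': array([0.5215, 0.1649, 0.1547]), 'tcp_rot': array([179.7869,  -0.1804,  75.8811]), 'force': array([-0.4258,  0.4054, -0.2127]), 'finger_gap': np.float64(0.0532)}
[309 202  17  22 282] [316.9929078  212.44680851]
[[317.89730308 206.786636  ]
 [317.90786942 212.98510664]
 [317.91827845 219.09129909]]
```

```bash
python3 - <<'E'
import cv2,numpy as np
t=cv2.imread("pics/i_t.png")[262:306,352:402];s=cv2.imread("pics/i_s.png")[235:285,165:215]
g=lambda i:(255*(i/255.)**.5).astype('uint8')
R=lambda i:cv2.resize(g(i),None,fx=8,fy=8,interpolation=cv2.INTER_CUBIC)
a,b=R(t),R(s);a=np.vstack([a,np.zeros((b.shape[0]-a.shape[0],a.shape[1],3),'uint8')])
cv2.imwrite("pics/k.png",np.hstack([a,b]))
E
```

```text
(no output)
```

View pics/k.png

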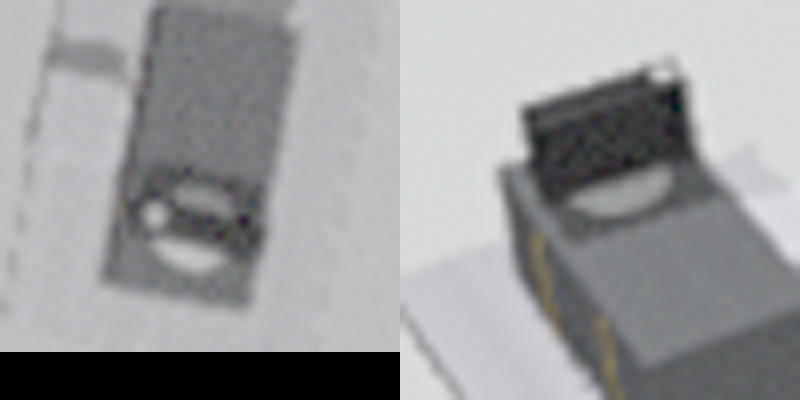

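The top half shows the knob's dot at (154,214), bar ends at (138,211) and (262,237), and disc centre at about (193,227). The scene half shows the bar's top face from (128,114) to (274,68), relative to its panel.

```bash
python3 - <<'E'
from h import *
from scipy.optimize import least_squares
px=lambda o,P:(np.array(P,float)+.5)/8-.5+np.array(o)
T=px((352,262),[(138,211),(262,237),(193,227)]);S=px((165,235),[(274,68),(128,114)])
def g(p):
    K=place(*p,[(.022,0,.078),(-.022,0,.078),(0,0,.052)])
    return np.r_[(proj("top",K)-T).ravel(),(proj("scene",K[:2])-S).ravel()]
r=least_squares(g,[.477,-.173,1.2]);print(r.x[:2],np.degrees(r.x[2]),np.round(r.fun,1))
for t in([.521,-.01,.16],[.477,-.173,.12]): print(off(t,73))
E
```

```text
[ 0.47758383 -0.17259379] 77.47336755742626 [ 0.1  0.4  0.6  0.5  0.1 -0.1  1.1 -0.4 -0.2  0.7]
(array([-0.847,  0.216, -0.04 ]), array([ 0.001, -0.001,  0.034]))
(array([-1.691,  0.201,  0.159]), array([ 0.001, -0.001,  0.034]))
```

step_arm(
  linear=[
    [-0.15,0,0],
    [-0.35,0.05,0],
    [-0.55,0.1,0],
    [-0.75,0.1,0],
    [-0.845,0.1,0],
    [-0.845,0.1,0],
    [-0.845,0.1,0],
  ],
  dr=[
    [0,0,0],
    [0,0,0],
    [0,0,0],
    [0,0,0],
    [0,0,0],
    [0,0,0],
    [0,0,0],
  ],
  gripper=-0.2,
)

```text
t: 12.1
ee_pos: [0.4982, -0.0042, 0.1509]
tcp_rot: [-179.9, -0.0, 75.8]
force: [-0.1, -0.4, -0.6]
finger_gap: 0.034
grip_force: 0.0
```

step_arm(
  linear=[
    [-0.15,0,0],
    [-0.35,0.05,0],
    [-0.55,0.1,0],
    [-0.75,0.1,0.1],
    [-0.845,0.1,0.16],
    [-0.845,0.1,0.16],
    [-0.845,0.1,0.16],
  ],
  dr=[
    [0,0,0],
    [0,0,0],
    [0,0,0],
    [0,0,0],
    [0,0,0],
    [0,0,0],
    [0,0,0],
  ],
)

```text
t: 12.8
ee_pos: [0.477, -0.1718, 0.1189]
tcp_rot: [-179.9, -0.0, 75.9]
force: [0.1, 0.2, 1.2]
finger_gap: 0.0344
grip_force: 0.0
```

```bash
python3 - <<'E'
from h import *
s=bot.read_state();print({k:np.round(s[k],4) for k in("qpos","ee_pos","tcp_rot","force","ft_torque","finger_gap")})
print(off([.4775,-.173,.08],75.5))
E
```

```text
{'qpos': array([ -4.0313,  31.702 ,  25.2538, 126.7051, -29.3801,  27.2612,
        30.3626]), 'ee_pos': array([ 0.477 , -0.1718,  0.1189]), 'tcp_rot': array([-1.799295e+02, -3.560000e-02,  7.592330e+01]), 'force': array([0.0895, 0.2051, 1.1755]), 'ft_torque': array([ 0.012 , -0.045 ,  0.0176]), 'finger_gap': np.float64(0.0344)}
(array([-0.005,  0.004,  0.195]), array([-0.001, -0.   ,  0.005]))
```

step_arm(
  linear=[
    [-0.005,0.004,0.08],
    [-0.005,0.004,0.14],
    [-0.005,0.004,0.18],
    [-0.005,0.004,0.195],
    [-0.005,0.004,0.195],
  ],
  dr=[
    [0,0,0],
    [0,0,0],
    [0,0,0],
    [0,0,0],
    [0,0,0],
  ],
)

```text
t: 13.3
ee_pos: [0.4771, -0.1737, 0.0801]
tcp_rot: [-180.0, -0.0, 75.9]
force: [0.2, -0.3, 0.1]
finger_gap: 0.0344
grip_force: 0.0
```

step_arm(
  linear=[
    [0,0,0.005],
    [0,0,0.01],
    [0,0,0.015],
    [0,0,0.015],
  ],
  dr=[
    [0,0,0],
    [0,0,0],
    [0,0,0],
    [0,0,0],
  ],
)

```text
t: 13.7
ee_pos: [0.4772, -0.1743, 0.0775]
tcp_rot: [180.0, 0.0, 75.9]
force: [-0.3, 0.5, 0.2]
finger_gap: 0.0342
grip_force: 0.0
```

step_arm(
  linear=[
    [0,0,0.004],
    [0,0,0.007],
    [0,0,0.01],
    [0,0,0.01],
  ],
  dr=[
    [0,0,0],
    [0,0,0],
    [0,0,0],
    [0,0,0],
  ],
)

```text
t: 14.1
ee_pos: [0.4771, -0.1742, 0.0753]
tcp_rot: [-180.0, 0.0, 75.9]
force: [-1.0, 0.5, -0.1]
finger_gap: 0.0342
grip_force: 0.0
```

step_arm(
  linear=[
    [0,0,0.003],
    [0,0,0.006],
    [0,0,0.006],
    [0,0,0.006],
  ],
  dr=[
    [0,0,0],
    [0,0,0],
    [0,0,0],
    [0,0,0],
  ],
)

```text
t: 14.5
ee_pos: [0.4771, -0.1742, 0.0742]
tcp_rot: [-180.0, 0.0, 75.9]
force: [-0.6, 1.0, 1.6]
finger_gap: 0.0342
grip_force: 0.0
```

step_arm(
  linear=[
    [0,0,0.003],
    [0,0,0.006],
    [0,0,0.006],
  ],
  dr=[
    [0,0,0],
    [0,0,0],
    [0,0,0],
  ],
)

```text
t: 14.8
ee_pos: [0.4771, -0.1742, 0.0729]
tcp_rot: [-180.0, 0.0, 75.9]
force: [-0.3, 0.4, -0.1]
finger_gap: 0.0343
grip_force: 0.0
```

step_arm(
  linear=[
    [0,0,0.003],
    [0,0,0.006],
    [0,0,0.006],
  ],
  dr=[
    [0,0,0],
    [0,0,0],
    [0,0,0],
  ],
)

```text
t: 15.1
ee_pos: [0.4771, -0.1742, 0.0717]
tcp_rot: [-180.0, 0.0, 75.9]
force: [0.8, -0.1, 0.0]
finger_gap: 0.0346
grip_force: 0.0
```

step_arm(
  linear=[
    [0,0,0.004],
    [0,0,0.008],
    [0,0,0.01],
    [0,0,0.01],
  ],
  dr=[
    [0,0,0],
    [0,0,0],
    [0,0,0],
    [0,0,0],
  ],
)

```text
t: 15.5
ee_pos: [0.4771, -0.1742, 0.0697]
tcp_rot: [-180.0, 0.0, 75.9]
force: [-0.3, 1.6, 0.2]
finger_gap: 0.0341
grip_force: 0.0
```

step_arm(
  linear=[
    [0,0,0.004],
    [0,0,0.008],
    [0,0,0.01],
    [0,0,0.01],
  ],
  dr=[
    [0,0,0],
    [0,0,0],
    [0,0,0],
    [0,0,0],
  ],
)

```text
t: 15.9
ee_pos: [0.4771, -0.1742, 0.0677]
tcp_rot: [-180.0, 0.0, 75.9]
force: [1.0, -0.3, -0.2]
finger_gap: 0.0346
grip_force: 0.0
```

step_arm(
  linear=[
    [0,0,0.004],
    [0,0,0.007],
    [0,0,0.008],
  ],
  dr=[
    [0,0,0],
    [0,0,0],
    [0,0,0],
  ],
)

```text
t: 16.2
ee_pos: [0.4771, -0.1742, 0.0661]
tcp_rot: [-180.0, -0.0, 75.9]
force: [-0.1, -0.3, 0.4]
finger_gap: 0.0342
grip_force: 0.0
```

step_arm(
  linear=[
    [0,0,0.004],
    [0,0,0.007],
    [0,0,0.008],
  ],
  dr=[
    [0,0,0],
    [0,0,0],
    [0,0,0],
  ],
)

```text
t: 16.5
ee_pos: [0.4771, -0.1742, 0.0645]
tcp_rot: [-180.0, -0.0, 75.9]
force: [-0.1, -0.6, 0.6]
finger_gap: 0.0341
grip_force: 0.0
```

step_arm(
  linear=[
    [0,0,-0.03],
    [0,0,-0.042],
    [0,0,-0.042],
  ],
  dr=[
    [0,0,0],
    [0,0,0],
    [0,0,0],
  ],
)

```text
t: 16.8
ee_pos: [0.4775, -0.1743, 0.0736]
tcp_rot: [179.9, 0.0, 75.9]
force: [-0.4, -1.0, -0.5]
finger_gap: 0.0343
grip_force: 0.0
```

step_arm(
  linear=[
    [0,0,0],
    [0,0,0],
    [0,0,0],
    [0,0,0],
    [0,0,0],
    [0,0,0],
    [0,0,0],
  ],
  dr=[
    [0,0,0],
    [0,0,0],
    [0,0,0],
    [0,0,0],
    [0,0,0],
    [0,0,0],
    [0,0,0],
  ],
  gripper=-1,
)

```text
t: 17.5
ee_pos: [0.4788, -0.1746, 0.0735]
tcp_rot: [179.8, 0.0, 75.9]
force: [4.4, 0.5, 5.4]
finger_gap: 0.0111
grip_force: 58.6
```

```bash
cat > st.py <<'E'
from h import *
s=bot.read_state();print({k:np.round(s[k],4) for k in("t","qpos","ee_pos","tcp_rot","force","ft_torque","finger_gap","grip_force")})
E
python3 st.py
```

```text
{'t': np.float64(17.5), 'qpos': array([  0.2281,  35.7796,  19.6623, 127.904 , -33.3428,  20.9608,
        33.8066]), 'ee_pos': array([ 0.4788, -0.1746,  0.0735]), 'tcp_rot': array([1.798171e+02, 1.320000e-02, 7.588270e+01]), 'force': array([4.3581, 0.4572, 5.412 ]), 'ft_torque': array([ 0.0199, -0.8861,  0.0121]), 'finger_gap': np.float64(0.0111), 'grip_force': np.float64(58.6386)}
```

step_arm(
  linear=[
    [0,0.007,0],
    [0,0.007,0],
    [0,0.007,0],
    [0,0.007,0],
    [0,0.007,0],
    [0,0.007,0],
    [0,0.007,0],
  ],
  dr=[
    [0,0,0],
    [0,0,-0.05],
    [0,0,-0.1],
    [0,0,-0.15],
    [0,0,-0.2],
    [0,0,-0.23],
    [0,0,-0.23],
  ],
)

```text
t: 18.2
ee_pos: [0.479, -0.1746, 0.0735]
tcp_rot: [179.9, 0.0, 95.7]
force: [1.3, 0.6, 8.8]
finger_gap: 0.0111
grip_force: 59.0
```

```bash
python3 st.py
```

```text
{'t': np.float64(18.2), 'qpos': array([  3.4553,  35.1218,  14.8525, 127.603 , -25.6856,  19.9524,
        45.7428]), 'ee_pos': array([ 0.479 , -0.1746,  0.0735]), 'tcp_rot': array([1.799262e+02, 2.000000e-03, 9.573230e+01]), 'force': array([1.3039, 0.6131, 8.8429]), 'ft_torque': array([ 0.132 , -0.0023,  0.0371]), 'finger_gap': np.float64(0.0111), 'grip_force': np.float64(59.0063)}
```

step_arm(
  linear=[
    [0,0,0],
    [0,0,0],
    [0,0,0],
    [0,0,0],
    [0,0,0],
    [0,0,0],
    [0,0,0],
    [0,0,0],
  ],
  dr=[
    [0,0,-0.05],
    [0,0,-0.1],
    [0,0,-0.15],
    [0,0,-0.2],
    [0,0,-0.25],
    [0,0,-0.3],
    [0,0,-0.35],
    [0,0,-0.35],
  ],
)

```text
t: 19.0
ee_pos: [0.479, -0.1747, 0.0735]
tcp_rot: [179.9, 0.0, 125.9]
force: [0.5, 1.1, 9.2]
finger_gap: 0.0112
grip_force: 59.0
```

```bash
python3 st.py
```

```text
{'t': np.float64(19.0), 'qpos': array([  8.2797,  34.4346,   7.7661, 127.2979, -13.6703,  18.9402,
        63.5214]), 'ee_pos': array([ 0.479 , -0.1747,  0.0735]), 'tcp_rot': array([1.799406e+02, 4.520000e-02, 1.258737e+02]), 'force': array([0.5325, 1.087 , 9.1841]), 'ft_torque': array([ 0.0824, -0.071 ,  0.054 ]), 'finger_gap': np.float64(0.0112), 'grip_force': np.float64(58.9807)}
```

step_arm(
  linear=[
    [0,0,0],
    [0,0,0],
    [0,0,0],
    [0,0,0],
    [0,0,0],
    [0,0,0],
    [0,0,0],
    [0,0,0],
  ],
  dr=[
    [0,0,-0.05],
    [0,0,-0.1],
    [0,0,-0.15],
    [0,0,-0.2],
    [0,0,-0.25],
    [0,0,-0.3],
    [0,0,-0.35],
    [0,0,-0.35],
  ],
)

```text
t: 19.8
ee_pos: [0.479, -0.1747, 0.0735]
tcp_rot: [180.0, 0.1, 156.0]
force: [0.2, -0.4, 7.9]
finger_gap: 0.0111
grip_force: 59.0
```

```bash
python3 st.py
```

```text
{'t': np.float64(19.8), 'qpos': array([ 13.0798,  34.1129,   0.8363, 126.9925,  -1.493 ,  18.8281,
        81.1372]), 'ee_pos': array([ 0.479 , -0.1747,  0.0735]), 'tcp_rot': array([1.799740e+02, 7.180000e-02, 1.559525e+02]), 'force': array([ 0.222 , -0.3581,  7.8608]), 'ft_torque': array([ 0.0921, -0.1116,  0.0685]), 'finger_gap': np.float64(0.0111), 'grip_force': np.float64(58.9721)}
```

step_arm(
  linear=[
    [0,0,0],
    [0,0,0],
    [0,0,0],
    [0,0,0],
    [0,0,0],
    [0,0,0],
    [0,0,0],
    [0,0,0],
  ],
  dr=[
    [0,0,-0.05],
    [0,0,-0.1],
    [0,0,-0.15],
    [0,0,-0.2],
    [0,0,-0.25],
    [0,0,-0.3],
    [0,0,-0.35],
    [0,0,-0.35],
  ],
)

```text
t: 20.6
ee_pos: [0.4791, -0.1746, 0.0735]
tcp_rot: [-180.0, 0.1, -174.0]
force: [1.0, 0.6, 7.8]
finger_gap: 0.011
grip_force: 59.0
```

```bash
python3 st.py
```

```text
{'t': np.float64(20.6), 'qpos': array([ 18.0361,  34.1262,  -6.2537, 126.6717,  10.4702,  19.5789,
        99.0165]), 'ee_pos': array([ 0.4791, -0.1746,  0.0735]), 'tcp_rot': array([-1.799847e+02,  8.290000e-02, -1.739643e+02]), 'force': array([1.0257, 0.5608, 7.7707]), 'ft_torque': array([ 0.1068, -0.095 ,  0.1109]), 'finger_gap': np.float64(0.011), 'grip_force': np.float64(58.9767)}
```

step_arm(
  linear=[
    [0,0,0],
    [0,0,0],
    [0,0,0],
    [0,0,0],
    [0,0,0],
  ],
  dr=[
    [0,0,-0.025],
    [0,0,-0.05],
    [0,0,-0.075],
    [0,0,-0.1],
    [0,0,-0.1],
  ],
)

```text
t: 21.1
ee_pos: [0.479, -0.1746, 0.0735]
tcp_rot: [-180.0, 0.1, -165.4]
force: [0.9, 0.8, 8.4]
finger_gap: 0.0116
grip_force: 59.0
```

```bash
python3 st.py
```

```text
{'t': np.float64(21.1), 'qpos': array([ 19.4768,  34.1953,  -8.3128, 126.5798,  13.7561,  19.9544,
       104.1893]), 'ee_pos': array([ 0.479 , -0.1746,  0.0735]), 'tcp_rot': array([-1.799688e+02,  7.380000e-02, -1.654440e+02]), 'force': array([0.9455, 0.8233, 8.4487]), 'ft_torque': array([ 0.0915, -0.1136,  0.0229]), 'finger_gap': np.float64(0.0116), 'grip_force': np.float64(58.9829)}
```

step_arm(
  linear=[
    [0,0,0],
    [0,0,0],
    [0,0,0],
    [0,0,0],
    [0,0,0],
  ],
  dr=[
    [0,0,-0.025],
    [0,0,-0.05],
    [0,0,-0.075],
    [0,0,-0.1],
    [0,0,-0.1],
  ],
)

```text
t: 21.6
ee_pos: [0.4791, -0.1747, 0.0735]
tcp_rot: [-180.0, 0.1, -156.9]
force: [1.6, 0.5, 7.8]
finger_gap: 0.0112
grip_force: 59.0
```

```bash
python3 st.py
```

```text
{'t': np.float64(21.6), 'qpos': array([ 20.9688,  34.3011, -10.4359, 126.4808,  17.0087,  20.4048,
       109.4737]), 'ee_pos': array([ 0.4791, -0.1747,  0.0735]), 'tcp_rot': array([-1.799581e+02,  6.790000e-02, -1.568542e+02]), 'force': array([1.6322, 0.4927, 7.7964]), 'ft_torque': array([ 0.0685, -0.1165,  0.024 ]), 'finger_gap': np.float64(0.0112), 'grip_force': np.float64(58.9831)}
```

step_arm(
  linear=[
    [0,0,0],
    [0,0,0],
    [0,0,0],
    [0,0,0],
    [0,0,0],
  ],
  dr=[
    [0,0,-0.025],
    [0,0,-0.05],
    [0,0,-0.075],
    [0,0,-0.1],
    [0,0,-0.1],
  ],
)

```text
t: 22.1
ee_pos: [0.4791, -0.1746, 0.0735]
tcp_rot: [-179.9, 0.1, -148.3]
force: [0.8, 0.2, 8.5]
finger_gap: 0.0111
grip_force: 59.0
```

```bash
python3 st.py
```

```text
{'t': np.float64(22.1), 'qpos': array([ 22.4817,  34.4368, -12.6004, 126.3833,  20.1859,  20.9284,
       114.8324]), 'ee_pos': array([ 0.4791, -0.1746,  0.0735]), 'tcp_rot': array([-1.799472e+02,  6.390000e-02, -1.482616e+02]), 'force': array([0.7696, 0.1823, 8.5441]), 'ft_torque': array([ 0.085 , -0.0878,  0.0348]), 'finger_gap': np.float64(0.0111), 'grip_force': np.float64(58.9845)}
```

step_arm(
  linear=[
    [0,0,0],
    [0,0,0],
    [0,0,0],
    [0,0,0],
    [0,0,0],
  ],
  dr=[
    [0,0,-0.02],
    [0,0,-0.04],
    [0,0,-0.06],
    [0,0,-0.08],
    [0,0,-0.08],
  ],
)

```text
t: 22.6
ee_pos: [0.4791, -0.1746, 0.0735]
tcp_rot: [-179.9, 0.1, -141.4]
force: [0.2, 1.5, 8.3]
finger_gap: 0.0111
grip_force: 59.2
```

```bash
python3 st.py
```

```text
{'t': np.float64(22.6), 'qpos': array([ 23.7084,  34.571 , -14.3523, 126.3042,  22.6385,  21.4019,
       119.1585]), 'ee_pos': array([ 0.4791, -0.1746,  0.0735]), 'tcp_rot': array([-1.799448e+02,  6.050000e-02, -1.414431e+02]), 'force': array([0.1565, 1.4501, 8.3194]), 'ft_torque': array([ 0.1186, -0.1355, -0.2918]), 'finger_gap': np.float64(0.0111), 'grip_force': np.float64(59.2112)}
```

Torque about z jumped from +0.03 to -0.29 N m, which looks like the stop. I'll confirm with one small push.

step_arm(
  linear=[
    [0,0,0],
    [0,0,0],
    [0,0,0],
  ],
  dr=[
    [0,0,-0.015],
    [0,0,-0.025],
    [0,0,-0.025],
  ],
)

```text
t: 22.9
ee_pos: [0.4791, -0.1747, 0.0735]
tcp_rot: [-179.9, 0.1, -139.4]
force: [0.9, 0.8, 8.5]
finger_gap: 0.0113
grip_force: 60.2
```

```bash
python3 st.py
```

```text
{'t': np.float64(22.9), 'qpos': array([ 24.0905,  34.6168, -14.8901, 126.2786,  23.3643,  21.556 ,
       120.4839]), 'ee_pos': array([ 0.4791, -0.1747,  0.0735]), 'tcp_rot': array([-1.799463e+02,  6.130000e-02, -1.393857e+02]), 'force': array([0.8689, 0.7563, 8.5426]), 'ft_torque': array([ 0.2232, -0.149 , -0.6954]), 'finger_gap': np.float64(0.0113), 'grip_force': np.float64(60.1709)}
```

The torque has risen to -0.70 N m, so the knob is hard on its stop. I'll let go and retreat.

step_arm(
  linear=[
    [0,0,0],
    [0,0,0],
    [0,0,0],
    [0,0,0],
    [0,0,0],
    [0,0,0],
  ],
  dr=[
    [0,0,0],
    [0,0,0],
    [0,0,0],
    [0,0,0],
    [0,0,0],
    [0,0,0],
  ],
  gripper=-0.1,
)

```text
t: 23.5
ee_pos: [0.4784, -0.1745, 0.0729]
tcp_rot: [180.0, -0.0, -139.3]
force: [0.2, -0.2, 0.4]
finger_gap: 0.0387
grip_force: 0.0
```

step_arm(
  linear=[
    [0,0,-0.05],
    [0,0,-0.15],
    [0,0,-0.3],
    [0,0,-0.5],
    [0,0,-0.7],
    [0,0,-0.9],
    [0,0,-0.9],
    [0,0,-0.9],
  ],
  dr=[
    [0,0,0],
    [0,0,0],
    [0,0,0],
    [0,0,0],
    [0,0,0],
    [0,0,0],
    [0,0,0],
    [0,0,0],
  ],
)

```text
t: 24.3
ee_pos: [0.4786, -0.1748, 0.2544]
tcp_rot: [-179.9, 0.1, -139.3]
force: [0.4, -0.0, -0.9]
finger_gap: 0.0383
grip_force: 0.0
```

```bash
python3 - <<'E'
from h import *
import cv2
exec(open("st.py").read())
a=bot.read_camera("scene");cv2.imwrite("pics/z.png",a[:,:,::-1])
h=cv2.cvtColor(a,cv2.COLOR_RGB2HSV);m=cv2.inRange(h,(80,90,30),(100,255,255));n,l,st,c=cv2.connectedComponentsWithStats(m)
for i in range(1,n):
  if st[i,4]>60: print(st[i],c[i])
# knob dot: expected at yaw 75+143, tests of brightness against ends
ps=cv2.imread("pics/i_s.png")[:,:,::-1]
ax=(.479,-.1745)
for d in range(190,236,6):
  K=place(*ax,np.radians(d),[(.019,0,.078),(-.019,0,.078)]);u=proj("scene",K)
  print(d,[int(cv2.getRectSubPix(a,(1,1),tuple(map(float,p))).mean()) for p in u],np.round(u).tolist())
g=cv2.cvtColor(a,cv2.COLOR_RGB2GRAY)[238:268,172:216]
print(g[::2,::2])
E
```

```text
{'t': np.float64(24.3), 'qpos': array([ 33.2339,  19.496 , -25.549 , 116.95  ,  11.6568,  45.7868,
       131.4799]), 'ee_pos': array([ 0.4786, -0.1748,  0.2544]), 'tcp_rot': array([-1.798572e+02,  5.430000e-02, -1.393312e+02]), 'force': array([ 0.3679, -0.0232, -0.8834]), 'ft_torque': array([0.0366, 0.0168, 0.0395]), 'finger_gap': np.float64(0.0383), 'grip_force': np.float64(0.0)}
[309 203  17  21 282] [317.0141844  212.54609929]
190 [70, 14] [[183.0, 244.0], [196.0, 250.0]]
196 [70, 13] [[183.0, 244.0], [197.0, 249.0]]
202 [85, 10] [[182.0, 245.0], [198.0, 249.0]]
208 [89, 7] [[182.0, 245.0], [198.0, 248.0]]
214 [73, 5] [[181.0, 246.0], [198.0, 248.0]]
220 [48, 3] [[181.0, 246.0], [199.0, 247.0]]
226 [22, 18] [[181.0, 247.0], [199.0, 247.0]]
232 [15, 42] [[181.0, 247.0], [199.0, 246.0]]
[[ 93  94  95  94  94  95  92  93  94  89 191 187 186 187 186 189 188 188
  188 187 188 187]
 [ 94  94  95  96  94  95  94  94  94  92 174 187 187 188 188 188 188 188
  186 187 188 187]
 [ 94  93  94  95  95  93  95  94  94  94 136 190 189 187 187 188 187 187
  188 188 188 188]
 [ 94  94  94  95  94
[... 395 characters left out ...]
1  14  16  11  13 142 191 189
  181 189 187 189]
 [ 93  94  95  88  73  12  14  13  19  12  11  17   8  11   8  88 186 171
  161 187 189 188]
 [ 95  93  88  35  35  20  13  24  15  15   9  13  14  12  14  54 110 163
  160 161 182 188]
 [ 97  95  89  34  37  37  40  93  94  81  80  71  64  28  25  34  67 115
  165 161 168 194]
 [ 94  93  97  40  37  37  34  56  89  99  98  88  56  33  36  35  42  67
  167 190 187 191]
 [ 93  95  94  57  33  37  36  38  35  40  36  36  36  34  36  37  45  68
   81 181 190 187]
 [ 94  96  93  71  34  53  36  35  35  35  36  35  35  34  36  36  32  50
   67  84 183 189]
 [ 87  85  83  73  32  52  37  36  35  36  38  36  32  34  34  35  33  31
   49  64 117 189]]
```

The spool has not moved in the tray (317,212.5). The knob's dot is at about (182,245), which fits the turned position, and the gripper is clear of everything. I'll hand the job in.

```bash
python3 -c "
from rig import bot
print(bot.job_done())"
```

```text
the job is handed in; nothing more can be done
None
```

I stood the spool upright in the tray, turned the knob about 143° anticlockwise in a single grip until its torque rose sharply at the stop, let go, and handed the job in at about 24 s; no verdict came back.

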